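# Swing the loaded pantry carousel round by its sprung push bar

### The arm

A 6-joint arm with a two-finger parallel gripper is mounted at the origin on the work surface. World frame = base frame: x ahead of the robot, y to its left, z up, the work surface at z = 0. Lengths are in m, angles in rad, forces in N, time in s.
With the tool pointing down it reaches from about 0.325 to 0.9 m from the base axis. Payload 3.5 kg.
Tool frame: the origin (TCP) lies between the finger pads, 19 mm behind the fingertips; this is the grasp point; z points along the fingers, y is the line along which they close (so a half turn about z gives the same grasp; the last joint's range is limited). The gripper opens to 85 mm and grips with 20 to 120 N. Pads are 22 mm wide; open, the fingers measure 114 mm over their backs; the gripper's body (76 mm by 85 mm) begins 54 mm behind the grasp point. The pads swing forward as they close: fully open they stand 13 mm farther back than shut.
Start: joints at [-1.253, 0.276, -0.026, 1.268, 0, 1.467], TCP at [0.255, -0.57, 0.25] pointing down, gripper open.
Joint ranges: [-3.12, 3.12], [-0.85, 1.88], [-1.08, 1.24], [-1.95, 2.15], [-1.57, 1.53], [-3.14, 3.14]. Speed limits (rad/s): [2.57, 2.57, 3.14, 3.14, 3.14, 3.14].

### API

Orientations are given as a rotation vector (axis times angle).
In Python, from bench import readout, eyes, ctrl gives the robot as it stands.
- The arm moves only by the tool carry_out, never from a script. Its argument "steps" is a list of rows, each a list of 3 entries, a list of its own where there are three numbers: the shift along the tool's x, y, z in units of 0.05 m (1.0 is 0.05 m), then the turn, a rotation vector about the tool's x, y, z in units of 10 degrees (1.0 is 10 degrees), then the finger opening in mm, from 0 to 85.4. In form: [[[dx, dy, dz], [rx, ry, rz], hand], ...]. A call has 1 to 5 rows; each row shifts and turns the commanded pose from where the row before left it, along the tool's axes as they then stand; what a row does not reach is not made up. A row lasts 1/8 s, in which the tool goes at most 62.5 mm and 10.7 degrees, less where a joint would pass 70% of its speed; a pose out of reach is approached as far as the arm can. A call with a number of a shift or a turn outside -1 to 1 is refused whole. A call with a gripper value outside its range is refused whole. The fingers move at their own pace and stop on an object; "newtons" is the grip in N (left out, the last holds). Time passes only in rows, so rows that do not move let the fingers close. It gives the time, the measured TCP pose, the force, the opening and the grip force at its end, in the units of the state.
- readout.observe(): the state, without advancing time (a new reading comes with each control period).
- eyes.grab_frame(name): name is "side" or "top"; returns a dict with "img" (400x640x3 uint8, red, green, blue), "mtx" (3x3 intrinsics, pixels), "dist" ([k1, k2, p1, p2, k3] as OpenCV has them; the pictures are not rectified), "R" (3x3) and "t" (3): a world point X has camera coordinates R X + t. Camera axes: x right, y down, z forward; pixel columns grow to the right and rows downward; lengths in m; the calibration is good to about 2 mm. A picture is of the moment at which its call begins. There is no depth.
- ctrl.hand_in(): hands the job in; it is judged then, once.
The state is a dict: "time_s": time; "joint_pos": joint angles; "joint_vel": joint speeds; "effort": joint torques, N m; "position": TCP position; "tcp_rot": TCP orientation; "force": force on the tool from outside, world axes, zero at the start; "ft_torque": the same for the moment, N m; "grip_width": finger opening in m; "gripper_force": force on a finger pad.
Only numpy, scipy, OpenCV 4.12 (cv2) and the standard library are available. Lean on these libraries where they do the work, as an engineer would, in place of code of your own. Each camera call takes 0.05 s, during which the arm holds its last target. There are 200 camera calls.

### The job

Swing the loaded pantry carousel round so that the stud on its rim comes to rest facing the fixed pin, pushing only on the bowed sprung bar: start at the bar's outer end and, as the tray turns, run your fingertips inward along the bar to its inner end. Keep the push steady at about 6 N (bar pressed in about 60 mm) without letting go until the tray is nearly round, then ease off, let go just short of the pin so that the tray glides the last bit to rest by itself, and leave the mug, bottle and canister alone.

Things in the scene. Friction and masses are not known exactly. Their poses are not given: they have to be found in the camera images.
- base: Fixed dark steel foot of the carousel, on the worktop. Origin: on the vertical turning axis, at worktop height; z up. Its x and y axes are those of the tray at tray angle 0. The pin stands on an arm of this foot.
- pivot (a point): Point on the turning axis, 42 mm above the worktop, in the upper face of the round marble tray (560 mm diameter, 18 mm thick, tins and jars fixed on most of its rim up to 132 mm above the worktop). The tray starts at angle 0 to 0.2. Fingertips are at the bar's outer end when the TCP is over 0.20 m (horizontally) from this point, at the inner end when under 0.175 m.
- tray (a joint): Tray angle (rad), 0 to 2.2 (stops), grows counter-clockwise from above; at 0 its axes are base's. Parked (stud facing the pin) at 1.75, within 0.06. Faster than 1.3 rad/s is a slam. Nominal mass 21 kg, inertia 0.88 kg m2 (can differ by 40 %), viscous drag 2.0 N m s/rad, dry friction 0.02 N m, no return spring: let go, it glides on by about 0.44 s x its speed.
- bar (a joint): How far (m) the push bar is pressed in: 0 free, 0.125 bottomed. Spring 100 N/m, no preload, damping 3 N s/m, mass 0.2 kg: 0.060 is 6 N. Good: 0.045 to 0.075 (4.5 to 7.5 N), kept all the way from tray angle 0.45 to 1.35; over 0.105 never. Beyond 1.35 ease off; beyond 1.64 the bar must not be touched: the tray glides in. Pressing towards the tray's -y turns the tray to growing angles.
- bar_outer (a point): Centre of the outer end of the bar, a level, gently bowed aluminium rod, 30 mm diameter, centreline 90 mm above the worktop, carried on the tray and pressed on its +y side. In tray axes the centreline is y = 0.060 + 0.014*(1 - ((x + 0.195)/0.07)^2) - bar, x from -0.265 (outer end) to -0.125 (inner). Push here, in the good range, for 0.5 s or more before tray angle 0.9.
- bar_inner (a point): Centre of the inner end of the same bar; both points move with bar and tray. Push at the inner end, in the good range and with the tray turning (over 0.1 rad/s), for 0.5 s or more before tray angle 1.8.
- stud (a point): Top centre of the short steel stud (30 mm diameter, 22 mm tall, top 64 mm above the worktop) on the tray near its rim, 262 mm from the axis; in the tray's axes at angle -2.75 rad.
- pin (a point): Top centre of the fixed steel pin (30 mm diameter, 75 mm tall) just outside the tray's rim, 305 mm from the axis; in the axes of base at angle -1.0 rad. Parked, the stud lies on the line from axis to pin.
- mug: White mug, 80 mm diameter, 95 mm tall; origin under its centre. Bystander.
- oil: Green oil bottle, 68 mm diameter, 170 mm tall; origin under its centre. Bystander.
- canister: White jar with a wooden cap, 100 mm diameter, 130 mm tall; origin under its centre. Bystander.

How it is judged:
By the outcome, as a careful person would: the job done as asked, in the order asked, and still so for the second after the job is handed in, with the robot touching nothing.
It also fails if it takes over 32 s, if anything falls off the work surface, if the arm or the gripper's body presses on something with over 40 N, if the wrist force passes 120 N, or if a joint passes its speed limit or range.

## Working session

There is one attempt and no reset: what is moved stays moved. The work goes in short steps, Python scripts to look and compute and a tool call to move; the robot and the scene stay as the last step left them, time stands still between calls to the robot, and variables do not carry over. Pictures are saved under pics/ and viewed, at most 10 in all, crops included, and the job is handed in when it is done.

Besides the shell and the picture viewer there is one more tool, called after "Request:" in YAML: its name, and indented under it one key for each argument. carry_out: Moves the arm, as the interface text tells. Shifts and turns lie within -1 to 1; 1 stands for 0.05 m of shift or 10 degrees of turn. Its arguments: {"type":"object","properties":{"steps":{"type":"array","items":{"type":"array"}},"newtons":{"type":"number"}},"required":["steps"]}

```bash
mkdir -p pics; ls; python3 - <<'E'
from bench import readout, eyes
import cv2
print(readout.observe())
for n in("top","side"):
    f=eyes.grab_frame(n); cv2.imwrite(f"pics/{n}0.png",f["img"][:,:,::-1]); print(f["mtx"],f["dist"],f["R"],f["t"])
E
```

```text
pics
{'time_s': 0.0, 'joint_pos': array([-1.25338651e+00,  2.77169282e-01, -2.79003746e-02,  1.26798815e+00,
       -7.97776341e-06,  1.46738169e+00]), 'joint_vel': array([-0.00104572, -0.00022751,  0.00097648, -0.00202507,  0.00128468,
       -0.00023719]), 'effort': array([ 2.99271323e-04, -4.45514381e+01,  2.95199275e+01,  1.64423272e-02,
       -5.93568961e-05, -4.95069585e-07]), 'position': array([ 0.25506896, -0.56977187,  0.24882793]), 'tcp_rot': array([-3.07010636e+00, -6.55693173e-01,  3.91544803e-04]), 'force': array([ 0.18542249, -0.71872443,  0.02391211]), 'ft_torque': array([ 0.01171932, -0.02663873, -0.00186038]), 'gripper_force': 0.0, 'grip_width': 0.08522233307368333}
[[479.25199588   0.         317.42026273]
 [  0.         479.25199588 201.90786119]
 [  0.           0.           1.        ]] [-0.05332418  0.          0.          0.          0.        ] [[-0.00804073 -0.99983102 -0.01653132]
 [-0.99274866  0.00996448 -0.11979485]
 [ 0.11993933  0.0154482  -0.99266102]] [-0.06620577  0.58277859  1.26694706]
[[447.40012339   0.         331.13998208]
 [  0.         447.40012339 195.74678672]
 [  0.           0.           1.        ]] [-0.08491019  0.          0.          0.          0.        ] [[-0.78391097 -0.62077334 -0.01113764]
 [-0.42771176  0.55294267 -0.71506437]
 [ 0.45005137 -0.55578311 -0.69896988]] [0.40642491 0.340352   0.9702274 ]
```

View pics/top0.png

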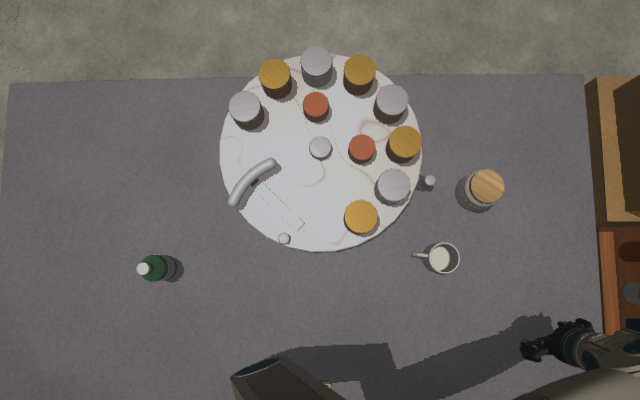

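View pics/side0.png

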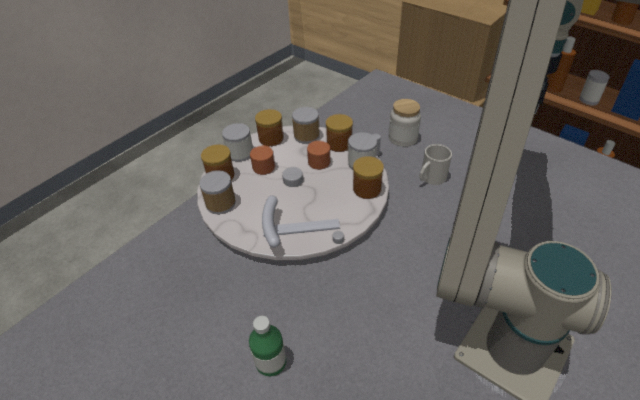

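Top view: tray centred near (320,150), stud at (284,238), pin at (430,181), and bar from (234,202) to (272,162). The mug, bottle and canister are clear of the tray. The side view agrees. Next I measure the positions.

```bash
cat > h.py <<'E'
import numpy as np, cv2
from bench import readout, eyes
def ray(f,px):
    u=cv2.undistortPoints(np.float64(px).reshape(-1,1,2),f["mtx"],f["dist"]).reshape(-1,2)
    d=np.c_[u,np.ones(len(u))]@f["R"]; return -f["R"].T@f["t"],d
def plane(f,px,z):
    c,d=ray(f,px); return c+d*((z-c[2])/d[:,2])[:,None]
def proj(f,X):
    return cv2.projectPoints(np.float64(X).reshape(-1,1,3),cv2.Rodrigues(f["R"])[0],f["t"],f["mtx"],f["dist"])[0].reshape(-1,2)
E
python3 - <<'E'
from h import *
from scipy.optimize import least_squares
f=eyes.grab_frame("top"); im=f["img"]
hsv=cv2.cvtColor(im,cv2.COLOR_RGB2HSV)
m=((hsv[:,:,2]>165)&(hsv[:,:,1]<60)).astype(np.uint8); m[:,450:]=0;m[:40]=0;m[260:]=0;m[:,:200]=0
n,l,s,c=cv2.connectedComponentsWithStats(m); k=1+np.argmax(s[1:,4]); print(s[k],c[k])
ct=max(cv2.findContours((l==k).astype(np.uint8),0,1)[0],key=len).reshape(-1,2)
P=plane(f,ct,0.042)[:,:2]
r=least_squares(lambda q:np.hypot(*(P-q[:2]).T)-0.28,P.mean(0),loss="soft_l1",f_scale=0.002)
piv=r.x; print("pivot",piv,np.median(np.abs(r.fun)))
st=plane(f,[[284,238]],.064)[0,:2]-piv; pn=plane(f,[[430,181]],.075)[0,:2]-piv
print("stud",np.hypot(*st),"pin",np.hypot(*pn)); a=np.arctan2(st[1],st[0]); b=np.arctan2(pn[1],pn[0])
print("base yaw",b+1.0,"tray yaw",a+2.75, "angle",a+2.75-b-1)
bb=plane(f,[[235,201],[270,162],[248,177]],.09)[:,:2]-piv
t=a+2.75;R=np.array([[np.cos(t),np.sin(t)],[-np.sin(t),np.cos(t)]]); print("bar in tray",bb@R.T)
big=cv2.resize(im[40:260,200:460],None,fx=3,fy=2.7,interpolation=cv2.INTER_CUBIC)
cv2.imwrite("pics/crop1.png",cv2.resize(im[140:260,210:450],None,fx=3.3,fy=3.3,interpolation=cv2.INTER_CUBIC)[:,:,::-1])
E
```

```text
[  220    55   202   196 18951] [310.65294707 165.75795473]
pivot [ 0.72101665 -0.07939135] 0.03496100825689866
stud 0.2560856875320174 pin 0.30456825213564936
base yaw -0.874565743518974 tray yaw 5.506177867084705 angle 6.380743610603679
bar in tray [[-0.25638871  0.05960115]
 [-0.119335    0.0664182 ]
 [-0.1878892   0.07998923]]
```

View pics/crop1.png

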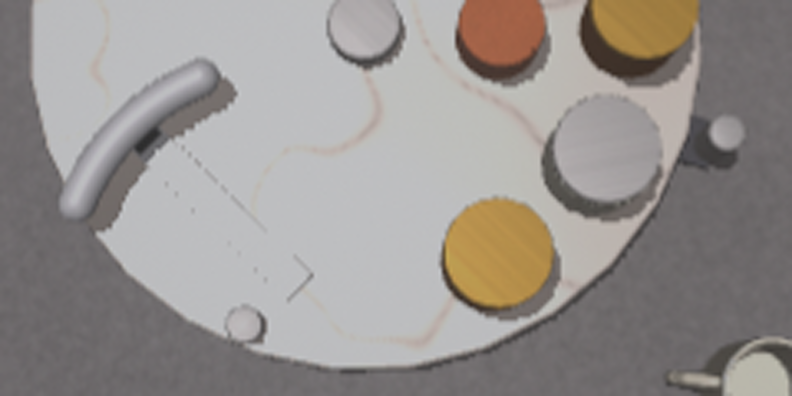

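```bash
python3 - <<'E'
from h import *
from scipy.optimize import least_squares
f=eyes.grab_frame("top"); im=f["img"]
g=cv2.GaussianBlur(cv2.cvtColor(im,cv2.COLOR_RGB2GRAY),(3,3),0).astype(float)
print("cam",-f["R"].T@f["t"])
c=np.array([320.,150]); P=[]
for a in np.deg2rad(np.r_[np.arange(75,165,3),np.arange(180,200,3)]): # image angle, y down
    rr=np.arange(85,115,.25); q=c+np.outer(rr,[np.cos(a),np.sin(a)])
    v=cv2.remap(g.astype(np.float32),q[:,0].astype(np.float32)[None],q[:,1].astype(np.float32)[None],1)[0]
    k=np.argmin(v[4:]-v[:-4])+2; P.append(q[k])
X=plane(f,P,.042)[:,:2]
S=plane(f,[[284.2,237.9]],.064)[0,:2]; N=plane(f,[[430,180.3]],.075)[0,:2]
def res(q): return np.r_[np.hypot(*(X-q[:2]).T)-.28, 4*(np.hypot(*(S-q[:2]))-.262),4*(np.hypot(*(N-q[:2]))-.305)]
r=least_squares(res,[.72,-.08],loss="soft_l1",f_scale=.002); piv=r.x
print(piv,np.round(1000*r.fun,1))
r2=least_squares(lambda q:np.hypot(*(X-q[:2]).T)-q[2],[.72,-.08,.28],loss="soft_l1",f_scale=.002); print("free circle",r2.x)
st=S-piv;pn=N-piv
b=np.arctan2(pn[1],pn[0])+1; t=np.arctan2(st[1],st[0])+2.75
print("base yaw",b,"tray",t,"angle",(t-b+np.pi)%(2*np.pi)-np.pi)
R=np.array([[np.cos(t),np.sin(t)],[-np.sin(t),np.cos(t)]])
bb=plane(f,[[233.5,202.3],[271.8,163],[249,178.5]],.09)[:,:2]-piv
print("bar",bb@R.T); 
h=plane(f,[[320,147.5]],.06)[0,:2]-piv; print("hub",h@R.T)
E
```

```text
cam [ 0.42606354 -0.09157373  1.32636838]
[ 0.72919953 -0.0812731 ] [ -0.7  -1.2  -0.4  -0.2  -0.8  -1.4  -0.6   0.1  -0.6  -0.6   0.1   1.4
 -30.7  -2.1  -0.2  -0.3   1.6   0.2  -0.6   0.6   2.5   0.4  -1.  -28.7
 -43.1  10.9   3.5  -0.6  -0.6   0.1  -1.9  -0.9   0.   -0.4  -1.5  -1.9
  -0.1   7.8  -0.8]
free circle [ 0.72790273 -0.08002645  0.27810843]
base yaw -0.8961001376076694 tray 5.512711185843829 angle 0.12562601627191228
bar [[-0.26831555  0.05736825]
 [-0.12472929  0.05752392]
 [-0.19556681  0.0721442 ]]
hub [-0.0024517  -0.00063809]
```

```bash
cat >> h.py <<'E'
import json
PIV=np.array([.7292,-.0813]); B=-.896
def rz(a): return np.array([[np.cos(a),-np.sin(a)],[np.sin(a),np.cos(a)]])
def world(phi,x,y): return PIV+rz(B+phi)@[x,y]        # tray axes -> world
def rows(targets,hand=0,save=True):
    """targets: list of (x,y,z,yaw of tool x), one per row; tool points down"""
    s=json.load(open("cmd.json")); p=np.array(s[:3]); w=s[3]; out=[]
    for t in targets:
        d=np.array(t[:3])-p; l=rz(-w)@d[:2]           # tool y = -(left of tool x), z down
        sh=np.round(np.clip([l[0]/.05,-l[1]/.05,-d[2]/.05],-1,1),2)
        tr=np.round(np.clip(-np.degrees(t[3]-w)/10,-1,1),2)
        p=p+np.r_[rz(w)@[sh[0]*.05,-sh[1]*.05],-sh[2]*.05]; w-=np.radians(tr*10)
        out.append([sh.tolist(),[0,0,float(tr)],hand])
    if save: json.dump([*p,w],open("cmd.json","w"))
    return out,p,w
def show(r):
    for i in range(0,len(r),5): print(json.dumps(r[i:i+5]))
E
echo '[0.255,-0.57,0.25,0.4216]'>cmd.json
python3 - <<'E'
from h import *
f=eyes.grab_frame("top"); phi=.126
R=rz(B+phi)
for px in([245,107],[275,72],[361,216],[393,183]): print(px,(plane(f,[px],.132)[0,:2]-PIV)@R)
p0=np.array([.255,-.57,.25]);e=world(phi,-.235,.135); print(e, np.hypot(*e)); e=np.r_[e,.22]
n=19; y1=B+phi+np.pi/2
def sm(u): return u
T=[(*(p0+(e-p0)*k/n),.4216+(y1-.4216)*k/n) for k in range(1,n+1)]
r,p,w=rows(T); show(r); print(p,w)
E
```

```text
[245, 107] [-0.06995874  0.20201799]
[275, 72] [0.05107464 0.21158764]
[361, 216] [-0.07043547 -0.2080417 ]
[393, 183] [ 0.04610649 -0.20952068]
[0.65446925 0.17920972] 0.6785618050541511
[[[0.71, -0.55, 0.03], [0, 0, -0.11], 0], [[0.71, -0.53, 0.03], [0, 0, -0.12], 0], [[0.73, -0.52, 0.03], [0, 0, -0.11], 0], [[0.74, -0.5, 0.04], [0, 0, -0.12], 0], [[0.75, -0.49, 0.03], [0, 0, -0.11], 0]]
[[[0.75, -0.48, 0.03], [0, 0, -0.12], 0], [[0.77, -0.46, 0.03], [0, 0, -0.11], 0], [[0.78, -0.44, 0.03], [0, 0, -0.11], 0], [[0.78, -0.43, 0.03], [0, 0, -0.12], 0], [[0.79, -0.41, 0.04], [0, 0, -0.11], 0]]
[[[0.8, -0.4, 0.03], [0, 0, -0.12], 0], [[0.81, -0.38, 0.03], [0, 0, -0.11], 0], [[0.82, -0.36, 0.03], [0, 0, -0.12], 0], [[0.82, -0.35, 0.03], [0, 0, -0.11], 0], [[0.83, -0.33, 0.03], [0, 0, -0.12], 0]]
[[[0.84, -0.32, 0.04], [0, 0, -0.11], 0], [[0.84, -0.3, 0.03], [0, 0, -0.11], 0], [[0.85, -0.28, 0.03], [0, 0, -0.12], 0], [[0.85, -0.26, 0.03], [0, 0, -0.11], 0]]
[0.65435517 0.17903951 0.22      ] 0.8003364476827699
```

Request:
carry_out:
  steps:
    - [[0.71,-0.55,0.03],[0,0,-0.11],0]
    - [[0.71,-0.53,0.03],[0,0,-0.12],0]
    - [[0.73,-0.52,0.03],[0,0,-0.11],0]
    - [[0.74,-0.5,0.04],[0,0,-0.12],0]
    - [[0.75,-0.49,0.03],[0,0,-0.11],0]

```text
time_s: 0.88
position: [0.3613, -0.3721, 0.2419]
tcp_rot: [3.036, 0.809, 0.0]
force: [1.1, 0.1, -0.0]
grip_width: 0.0003
gripper_force: 0.0
```

Request:
carry_out:
  steps:
    - [[0.75,-0.48,0.03],[0,0,-0.12],0]
    - [[0.77,-0.46,0.03],[0,0,-0.11],0]
    - [[0.78,-0.44,0.03],[0,0,-0.11],0]
    - [[0.78,-0.43,0.03],[0,0,-0.12],0]
    - [[0.79,-0.41,0.04],[0,0,-0.11],0]

```text
time_s: 1.5
position: [0.4663, -0.1752, 0.2341]
tcp_rot: [2.991, 0.959, 0.001]
force: [0.2, -0.1, -0.1]
grip_width: 0.0001
gripper_force: 0.0
```

Request:
carry_out:
  steps:
    - [[0.8,-0.4,0.03],[0,0,-0.12],0]
    - [[0.81,-0.38,0.03],[0,0,-0.11],0]
    - [[0.82,-0.36,0.03],[0,0,-0.12],0]
    - [[0.82,-0.35,0.03],[0,0,-0.11],0]
    - [[0.83,-0.33,0.03],[0,0,-0.12],0]

```text
time_s: 2.12
position: [0.5716, 0.0219, 0.2265]
tcp_rot: [2.939, 1.109, 0.0]
force: [0.4, -0.3, -0.4]
grip_width: -0.0
gripper_force: 0.0
```

Request:
carry_out:
  steps:
    - [[0.84,-0.32,0.04],[0,0,-0.11],0]
    - [[0.84,-0.3,0.03],[0,0,-0.11],0]
    - [[0.85,-0.28,0.03],[0,0,-0.12],0]
    - [[0.85,-0.26,0.03],[0,0,-0.11],0]
    - [[0,0,0],[0,0,0],0]

```text
time_s: 2.75
position: [0.6561, 0.1808, 0.2192]
tcp_rot: [-2.891, -1.227, -0.0]
force: [-0.7, 0.2, 0.0]
grip_width: -0.0001
gripper_force: 0.0
```

Request:
carry_out:
  steps:
    - [[0,0,0.65],[0,0,0],0]
    - [[0,0,0.65],[0,0,0],0]
    - [[0,0,0.65],[0,0,0],0]
    - [[0,0,0.63],[0,0,0],0]
    - [[0,0,0],[0,0,0],0]

```text
time_s: 3.38
position: [0.6519, 0.1768, 0.0878]
tcp_rot: [-2.893, -1.221, 0.012]
force: [0.5, 0.8, 0.4]
grip_width: 0.0
gripper_force: 0.0
```

```bash
python3 - <<'E'
from h import *
s=json.load(open("cmd.json")); s[2]=.091; json.dump(s,open("cmd.json","w"))
o=readout.observe(); print(o["time_s"],o["position"],s,o["force"],(o["position"][:2]-PIV)@rz(B+.126))
f=eyes.grab_frame("side"); cv2.imwrite("pics/side2.png",cv2.resize(f["img"][120:280,180:400],None,fx=3.5,fy=3.5)[:,:,::-1])
f=eyes.grab_frame("top"); cv2.imwrite("pics/top2.png",f["img"][:,:,::-1])
E
```

```text
3.375 [0.65192488 0.17679487 0.08781887] [0.654355169806793, 0.17903951185499967, 0.091, 0.8003364476827699] [0.48865798 0.75701189 0.42314032] [-0.23514557  0.13149513]
```

View pics/side2.png

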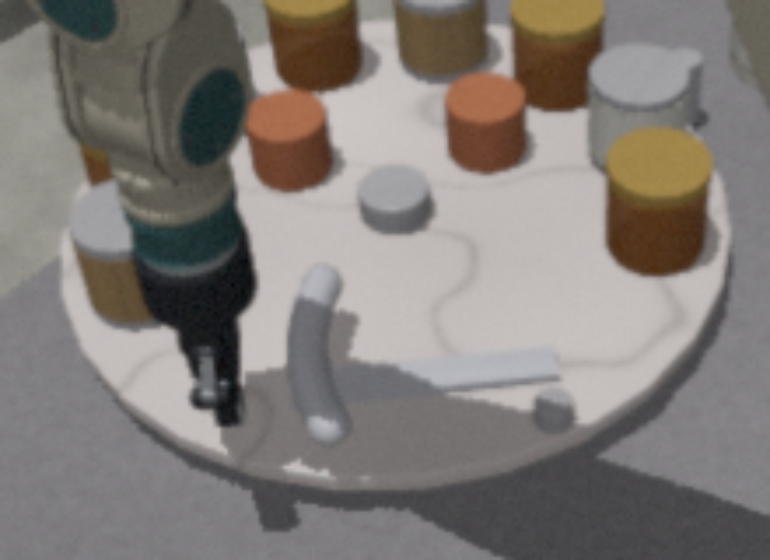

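View pics/top2.png

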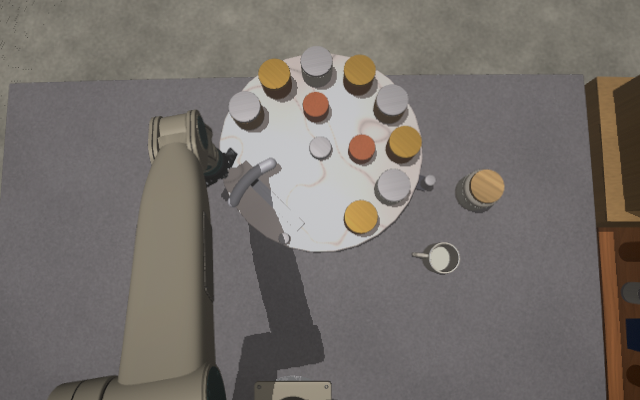

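The fingertips stand beside the bar's outer end at bar height: tips near (228,420) in the side crop, bar at (290–345, 275–435). In the top view the hand is near (230,160) and all four gold lids are visible, so I'll use those lids to track the tray angle.

```bash
cat >> h.py <<'E'
from scipy.optimize import least_squares
def lids(f):
    h=cv2.cvtColor(f["img"],cv2.COLOR_RGB2HSV)
    m=cv2.inRange(h,(12,150,120),(28,255,255)); m[:,460:]=0
    n,l,s,c=cv2.connectedComponentsWithStats(m)
    k=[i for i in range(1,n) if s[i,4]>350]
    v=plane(f,c[k],.132)[:,:2]-PIV if k else np.zeros((0,2))
    return v,s[k]
def angle(f,guess):
    ref=np.load("ref.npy"); v,s=lids(f); a=[]
    for q in v:
        e=[(np.arctan2(q[1],q[0])-np.arctan2(r[1],r[0])-guess+np.pi)%(2*np.pi)-np.pi for r in ref]
        j=np.argmin(np.abs(e))
        if abs(e[j])<.3 and abs(np.hypot(*q)-np.hypot(*ref[j]))<.012: a.append(e[j]+guess)
    return (np.median(a) if a else None),np.round(a,3)
HW=.0145
def ysurf(x):
    q=np.clip(np.linspace(x-HW,x+HW,7),-.265,-.125); return (.06+.014*(1-((q+.195)/.07)**2)).max()+.015
def sim(st,t0,t1,path,I,c,off,dt=.005):
    """path: array rows t,x,y (world TCP); st=[phi,omega,d]; returns states at every dt"""
    phi,w,d=st; H=[(t0,phi,w,d,0,0)]
    for t in np.arange(t0,t1-1e-9,dt):
        tt=t+dt; P=[np.interp(tt,path[:,0],path[:,1]),np.interp(tt,path[:,0],path[:,2])]
        x,y=(np.array(P)-PIV)@rz(B+phi); dn=max(0,ysurf(x)+off-y)
        F=max(0,100*dn+3*(dn-d)/dt) if dn>0 else 0; d=dn
        w+=(-x*F-c*w-.02*np.sign(w)*(abs(w)>.005))/I*dt; phi+=w*dt; H.append((tt,phi,w,d,F,x))
    return np.array(H)
E
python3 - <<'E'
from h import *
f=eyes.grab_frame("top"); v,s=lids(f); print(s[:,4],np.hypot(*v.T))
np.save("ref.npy",v@rz(.126)); print(angle(f,.1))
o=readout.observe(); print(o["time_s"],o["position"],o["force"],o["tcp_rot"])
E
```

```text
[590 680 619] [0.21475223 0.21567214 0.21933397]
(np.float64(0.1259999999999998), array([0.126, 0.126, 0.126]))
3.525 [0.6561805  0.17793403 0.09266026] [-0.07613948  0.13963671 -0.65489253] [2.89364893 1.2217361  0.00328678]
```

```bash
cat > step.py <<'E'
import sys
from h import *
# usage: step.py nrows phi_slide d1,d2,.. (mm per row) [nocam]
n=int(sys.argv[1]); slide=float(sys.argv[2]); D=[float(v)/1000 for v in sys.argv[3].split(",")]
L=json.load(open("log.json")); path=np.array(L["path"])
o=readout.observe(); t0=o["time_s"]
path=np.vstack([path,[t0,*path[-1,1:]]]) if t0>path[-1,0]+1e-6 else path
if L["cam"]: Hp=sim([L["cam"][0][1],0,0],L["cam"][0][0],t0,path,*L["par"]); g=Hp[-1,1]
else: g=.126
if "nocam" not in sys.argv:
    f=eyes.grab_frame("top"); a,al=angle(f,g); print("cam",a,al,"pred",g)
    cv2.imwrite("pics/last.png",f["img"][:,:,::-1])
    if a is not None: L["cam"].append([t0,a])
fw=rz(-(B+g))@o["force"][:2]; L["frc"].append([t0,fw[1]]); print("t",t0,"F tray axes",fw,"pos tray",rz(-(B+g))@(o["position"][:2]-PIV))
tn=readout.observe()["time_s"]; path=np.vstack([path,[tn+1e-6,*path[-1,1:]]])
C=np.array(L["cam"]); Fm=np.array(L["frc"]); par0=np.array([.9,2.,.011])
T0=C[0,0]
if len(C)>1:
    def res(q):
        H=sim([q[3],0,0],T0,tn,path,*q[:3])
        return np.r_[(np.interp(C[:,0],H[:,0],H[:,1])-C[:,1])/.004,(np.interp(Fm[:,0],H[:,0],H[:,4])-Fm[:,1])/.6,
                     (q[:3]-par0)/[.2,.15,.003],(q[3]-.126)/.01]
    q=least_squares(res,[*L["par"],C[0,1]],diff_step=1e-3).x; L["par"]=q[:3].tolist(); ph0=q[3]
else: ph0=C[0,1]
H=sim([ph0,0,0],T0,tn,path,*L["par"]); st=H[-1,1:4]; par=L["par"]
print("I,c,off",np.round(par,4),"phi,w,d now",np.round(st,3),"min/max d in good zone",H[H[:,1]>.4,3].min() if (H[:,1]>.4).any() else "", H[:,3].max())
s=json.load(open("cmd.json")); x=L["x"]; t=tn; T=[]; pp=path
for k in range(n):
    d=D[min(k,len(D)-1)]; xn=min(-.145,x+.02) if st[0]>slide else x
    pe=st[0]+st[1]*.125
    for _ in range(4):
        w_=world(pe,xn,ysurf(xn)+par[2]-d); q=np.vstack([pp,[t+.125,*w_]]); h=sim(st,t,t+.125,q,*par); pe=h[-1,1]
    pp=q; st=h[-1,1:4]; t+=.125; x=xn; T.append((*w_,.091,B+pe+np.pi/2))
    print("plan t %.2f x %.3f phi %.3f w %.3f d %.3f"%(t,x,*st))
r,p,w=rows(T); show(r); L.update(path=pp.tolist(),x=x); json.dump(L,open("log.json","w"))
E
python3 - <<'E'
import json
s=json.load(open("cmd.json")); json.dump(dict(path=[[3.5,s[0],s[1]]],cam=[],frc=[],par=[.9,2.,.011],x=-.232),open("log.json","w"))
E
python3 step.py 5 0.6 -2,13,28,43,57
```

```text
cam 0.12607232122239698 [0.125 0.126 0.127] pred 0.126
t 3.525 F tray axes [-0.15186738  0.04724331] pos tray [-0.23288342  0.13527543]
I,c,off [0.9   2.    0.011] phi,w,d now [0.126 0.    0.   ] min/max d in good zone  0.0
plan t 3.70 x -0.232 phi 0.126 w 0.000 d 0.000
plan t 3.83 x -0.232 phi 0.127 w 0.025 d 0.013
plan t 3.95 x -0.232 phi 0.134 w 0.087 d 0.028
plan t 4.08 x -0.232 phi 0.151 w 0.177 d 0.043
plan t 4.20 x -0.232 phi 0.180 w 0.286 d 0.057
[[[-0.69, 0.06, -0.0], [0, 0, -0.0], 0], [[-0.3, -0.0, -0.0], [0, 0, -0.01], 0], [[-0.33, -0.01, -0.0], [0, 0, -0.04], 0], [[-0.38, -0.02, -0.0], [0, 0, -0.09], 0], [[-0.41, -0.02, -0.0], [0, 0, -0.17], 0]]
```

Request:
carry_out:
  steps:
    - [[-0.69,0.06,0],[0,0,0],0]
    - [[-0.3,0,0],[0,0,-0.01],0]
    - [[-0.33,-0.01,0],[0,0,-0.04],0]
    - [[-0.38,-0.02,0],[0,0,-0.09],0]
    - [[-0.41,-0.02,0],[0,0,-0.17],0]

```text
time_s: 4.2
position: [0.5848, 0.1029, 0.0929]
tcp_rot: [-2.858, -1.303, -0.011]
force: [3.3, 3.5, 1.8]
grip_width: 0.0004
gripper_force: 2.9
```

```bash
python3 step.py 3 0.55 60
```

```text
cam 0.17236187278911247 [0.171 0.172 0.173] pred 0.17970907968592748
t 4.2 F tray axes [0.23494957 4.82681435] pos tray [-0.22982143  0.04410311]
I,c,off [0.9081 2.0002 0.0082] phi,w,d now [0.188 0.302 0.053] min/max d in good zone  0.05584737714766262
plan t 4.38 x -0.232 phi 0.232 w 0.392 d 0.060
plan t 4.50 x -0.232 phi 0.286 w 0.465 d 0.061
plan t 4.62 x -0.232 phi 0.348 w 0.520 d 0.061
[[[-0.36, -0.03, -0.0], [0, 0, -0.3], 0], [[-0.25, -0.03, -0.0], [0, 0, -0.31], 0], [[-0.29, -0.04, -0.0], [0, 0, -0.35], 0]]
```

Request:
carry_out:
  steps:
    - [[-0.36,-0.03,0],[0,0,-0.3],0]
    - [[-0.25,-0.03,0],[0,0,-0.31],0]
    - [[-0.29,-0.04,0],[0,0,-0.35],0]

```text
time_s: 4.62
position: [0.5529, 0.0713, 0.0926]
tcp_rot: [-2.737, -1.539, -0.011]
force: [3.0, 4.7, 2.8]
grip_width: 0.0
gripper_force: 3.2
```

```bash
python3 step.py 4 0.52 61
```

```text
cam 0.3352159454734542 [0.335 0.331 0.338] pred 0.3475459384397694
t 4.625 F tray axes [0.06157172 5.60236351] pos tray [-0.22998223  0.03827067]
I,c,off [0.9612 2.0354 0.0072] phi,w,d now [0.363 0.518 0.056] min/max d in good zone  0.06203755048798412
plan t 4.80 x -0.232 phi 0.430 w 0.555 d 0.062
plan t 4.92 x -0.232 phi 0.501 w 0.588 d 0.062
plan t 5.05 x -0.232 phi 0.577 w 0.613 d 0.062
plan t 5.17 x -0.212 phi 0.654 w 0.624 d 0.062
[[[-0.43, -0.04, -0.0], [0, 0, -0.47], 0], [[-0.33, -0.04, -0.0], [0, 0, -0.41], 0], [[-0.35, -0.03, -0.0], [0, 0, -0.43], 0], [[-0.3, 0.36, -0.0], [0, 0, -0.45], 0]]
```

Request:
carry_out:
  steps:
    - [[-0.43,-0.04,0],[0,0,-0.47],0]
    - [[-0.33,-0.04,0],[0,0,-0.41],0]
    - [[-0.35,-0.03,0],[0,0,-0.43],0]
    - [[-0.3,0.36,0],[0,0,-0.45],0]

```text
time_s: 5.18
position: [0.5289, 0.0056, 0.0902]
tcp_rot: [-2.463, -1.935, 0.002]
force: [-4.3, 8.0, -1.2]
grip_width: -0.0001
gripper_force: 3.4
```

```bash
python3 step.py 4 0.52 61
```

```text
cam 0.6516535884959026 [0.652 0.657 0.644] pred 0.6543325736046824
t 5.175 F tray axes [-6.0808499   6.73501094] pos tray [-0.21530188  0.03642516]
I,c,off [0.9687 2.0775 0.0076] phi,w,d now [0.683 0.613 0.056] min/max d in good zone 0.05607785689305171 0.06265224603967069
plan t 5.35 x -0.192 phi 0.759 w 0.603 d 0.062
plan t 5.47 x -0.172 phi 0.833 w 0.585 d 0.062
plan t 5.60 x -0.152 phi 0.904 w 0.557 d 0.061
plan t 5.72 x -0.145 phi 0.972 w 0.526 d 0.061
[[[-0.4, 0.34, -0.0], [0, 0, -0.6], 0], [[-0.26, 0.36, -0.0], [0, 0, -0.42], 0], [[-0.26, 0.36, -0.0], [0, 0, -0.41], 0], [[-0.22, 0.1, -0.0], [0, 0, -0.39], 0]]
```

Request:
carry_out:
  steps:
    - [[-0.4,0.34,0],[0,0,-0.6],0]
    - [[-0.26,0.36,0],[0,0,-0.42],0]
    - [[-0.26,0.36,0],[0,0,-0.41],0]
    - [[-0.22,0.1,0],[0,0,-0.39],0]

```text
time_s: 5.72
position: [0.5812, -0.0592, 0.0901]
tcp_rot: [-2.131, -2.3, -0.0]
force: [-3.6, 6.5, 2.0]
grip_width: 0.0002
gripper_force: 2.8
```

```bash
python3 step.py 3 0.52 60
```

```text
cam 0.9775359073790452 [0.978 0.982 0.966] pred 0.9719347969398137
t 5.725 F tray axes [-3.05491449  6.75963886] pos tray [-0.14585797  0.03325635]
I,c,off [1.0145 2.0687 0.0085] phi,w,d now [1.003 0.52  0.058] min/max d in good zone 0.05674443800401578 0.06359531850737107
plan t 5.90 x -0.145 phi 1.066 w 0.495 d 0.060
plan t 6.03 x -0.145 phi 1.127 w 0.476 d 0.060
plan t 6.15 x -0.145 phi 1.185 w 0.462 d 0.060
[[[-0.24, -0.05, -0.0], [0, 0, -0.54], 0], [[-0.18, -0.03, -0.0], [0, 0, -0.35], 0], [[-0.17, -0.04, -0.0], [0, 0, -0.33], 0]]
```

Request:
carry_out:
  steps:
    - [[-0.24,-0.05,0],[0,0,-0.54],0]
    - [[-0.18,-0.03,0],[0,0,-0.35],0]
    - [[-0.17,-0.04,0],[0,0,-0.33],0]

```text
time_s: 6.15
position: [0.5806, -0.0888, 0.0903]
tcp_rot: [-1.876, -2.515, -0.005]
force: [1.6, 6.5, -1.6]
grip_width: -0.0001
gripper_force: 3.4
```

```bash
python3 step.py 3 0.52 60
```

```text
cam 1.1951107673255985 [1.201 1.195 1.165] pred 1.185531279184031
t 6.15 F tray axes [3.43869939 5.78567394] pos tray [-0.1445431   0.03524093]
I,c,off [1.0566 2.0506 0.009 ] phi,w,d now [1.216 0.46  0.056] min/max d in good zone 0.056243940132422676 0.06442062529387999
plan t 6.33 x -0.145 phi 1.272 w 0.449 d 0.060
plan t 6.45 x -0.145 phi 1.328 w 0.442 d 0.060
plan t 6.58 x -0.145 phi 1.383 w 0.437 d 0.060
[[[-0.24, -0.05, -0.0], [0, 0, -0.5], 0], [[-0.16, -0.03, -0.0], [0, 0, -0.32], 0], [[-0.16, -0.04, -0.0], [0, 0, -0.31], 0]]
```

Request:
carry_out:
  steps:
    - [[-0.24,-0.05,0],[0,0,-0.5],0]
    - [[-0.16,-0.03,0],[0,0,-0.32],0]
    - [[-0.16,-0.04,0],[0,0,-0.31],0]

```text
time_s: 6.58
position: [0.5847, -0.1169, 0.0903]
tcp_rot: [-1.62, -2.688, -0.006]
force: [0.9, 7.2, -1.2]
grip_width: 0.0005
gripper_force: 3.5
```

```bash
python3 step.py 2 0.52 50,40; python3 - <<'E'
from h import *
L=json.load(open("log.json")); print(np.round(L["cam"],3).tolist())
H=sim([.126,0,0],L["cam"][0][0],L["cam"][-1][0],np.array(L["path"]),*L["par"])
print([round(float(np.interp(t,H[:,0],H[:,1])),3) for t,_ in L["cam"]])
E
```

```text
cam 1.401561894903659 [1.414 1.402 1.358] pred 1.3829628805112926
t 6.575 F tray axes [4.22946832 5.96260101] pos tray [-0.14432554  0.03618568]
I,c,off [1.1323 2.054  0.0103] phi,w,d now [1.415 0.435 0.057] min/max d in good zone 0.056255421430787336 0.06619891745505359
plan t 6.75 x -0.145 phi 1.469 w 0.419 d 0.050
plan t 6.88 x -0.145 phi 1.520 w 0.393 d 0.040
[[[-0.03, -0.06, -0.0], [0, 0, -0.5], 0], [[0.05, -0.06, -0.0], [0, 0, -0.29], 0]]
[[3.525, 0.126], [4.2, 0.172], [4.625, 0.335], [5.175, 0.652], [5.725, 0.978], [6.15, 1.195], [6.575, 1.402]]
[0.126, 0.17, 0.332, 0.651, 0.984, 1.201, 1.394]
```

View pics/last.png

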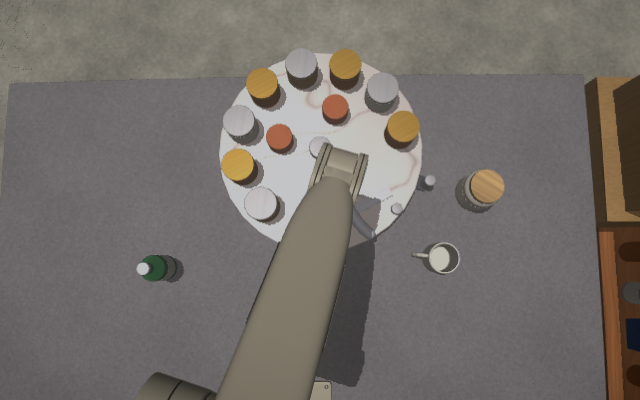

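```bash
cat >> h.py <<'E'
def stud(f,g):
    p=proj(f,[[*world(g,.262*np.cos(-2.75),.262*np.sin(-2.75)),.064]])[0]; x0,y0=np.int32(p)-14
    c=cv2.cvtColor(f["img"],cv2.COLOR_RGB2GRAY)[y0:y0+28,x0:x0+28]
    return p,c,(x0,y0)
def studang(f,px):
    v=plane(f,[px],.064)[0,:2]-PIV; return np.hypot(*v),(np.arctan2(v[1],v[0])+2.75-B+np.pi)%(2*np.pi)-np.pi
E
python3 - <<'E'
from h import *
im=cv2.imread("pics/last.png")
cv2.imwrite("pics/crop3.png",cv2.resize(im[185:235,375:445],None,fx=10,fy=10,interpolation=cv2.INTER_CUBIC))
E
```

```text
(no output)
```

View pics/crop3.png

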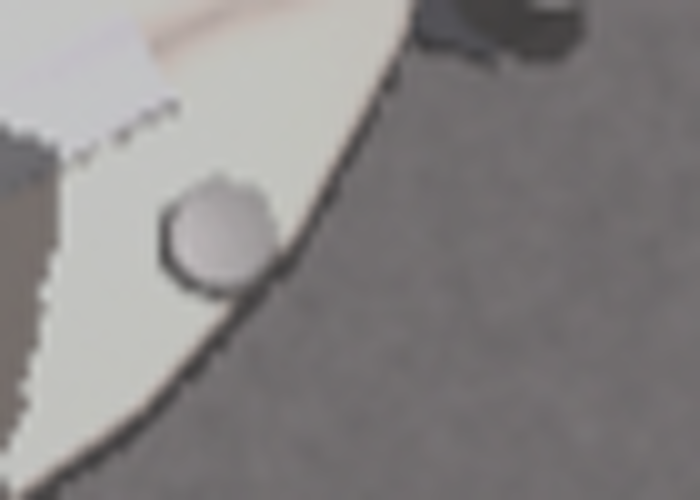

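Stud top centre is at about (222,232) in the crop, which is (396.8,207.8) in the full image. It is still short of the pin at (430,180).

```bash
python3 - <<'E'
from h import *
f=dict(mtx=np.array([[479.252,0,317.42026],[0,479.252,201.90786],[0,0,1.]]),dist=np.array([-.05332418,0,0,0,0]),
R=np.array([[-0.00804073,-0.99983102,-0.01653132],[-0.99274866,0.00996448,-0.11979485],[0.11993933,0.0154482,-0.99266102]]),t=np.array([-0.06620577,0.58277859,1.26694706]))
import pickle; pickle.dump(f,open("cal.pkl","wb"))
print(studang(f,[396.75,207.75]),studang(f,[284,237.7]))
L=json.load(open("log.json")); path=np.array(L["path"])
for I in(.95,1.05,1.13,1.2):
  for ph in (1.39,1.40,1.41):
    # from t=6.575 continue: hold .05, planned rows, then release rows
    p=path[:-2].copy()
    H=sim([ph,.435,.06],6.575,6.625,p,I,2.05,.0095); st=H[-1,1:4]; t=6.625; pp=path[path[:,0]<6.63]
    pp=path.copy()
    w=None
    h=sim(st,t,6.875,pp,I,2.05,.0095); s1=h[-1,1:4]
    print(I,ph,"at 6.875",np.round(s1,3),"glide if free",round(s1[0]+s1[1]*I/2.05,3))
E
```

```text
(np.float64(0.26172382708850445), np.float64(1.3767968949601608)) (np.float64(0.26365669306242345), np.float64(0.12282811752672984))
0.95 1.39 at 6.875 [1.514 0.383 0.04 ] glide if free 1.692
0.95 1.4 at 6.875 [1.523 0.377 0.039] glide if free 1.698
0.95 1.41 at 6.875 [1.532 0.372 0.038] glide if free 1.704
1.05 1.39 at 6.875 [1.514 0.387 0.04 ] glide if free 1.713
1.05 1.4 at 6.875 [1.523 0.382 0.039] glide if free 1.719
1.05 1.41 at 6.875 [1.532 0.376 0.037] glide if free 1.725
1.13 1.39 at 6.875 [1.515 0.39  0.04 ] glide if free 1.73
1.13 1.4 at 6.875 [1.524 0.385 0.039] glide if free 1.736
1.13 1.41 at 6.875 [1.533 0.379 0.037] glide if free 1.742
1.2 1.39 at 6.875 [1.515 0.392 0.04 ] glide if free 1.744
1.2 1.4 at 6.875 [1.524 0.387 0.039] glide if free 1.751
1.2 1.41 at 6.875 [1.533 0.382 0.037] glide if free 1.757
```

Request:
carry_out:
  steps:
    - [[-0.03,-0.06,0],[0,0,-0.5],0]
    - [[0.05,-0.06,0],[0,0,-0.29],0]

```text
time_s: 6.88
position: [0.5791, -0.1196, 0.0903]
tcp_rot: [-1.432, -2.794, -0.004]
force: [1.8, 6.0, -1.4]
grip_width: 0.0002
gripper_force: 2.4
```

```bash
cat >> h.py <<'E'
def studcam(img,f):
    G=lambda a:cv2.cvtColor(a,cv2.COLOR_BGR2GRAY)
    up=lambda a:cv2.resize(a,None,fx=4,fy=4,interpolation=cv2.INTER_CUBIC)
    T=up(G(cv2.imread("pics/ref_stud.png")))[202*4:214*4,391*4:403*4]       # stud at 396.75,207.75
    r=cv2.matchTemplate(up(G(img))[150*4:250*4,380*4:440*4],T,cv2.TM_CCOEFF_NORMED)
    out=[]
    for _ in range(4):
        _,v,_,m=cv2.minMaxLoc(r); px=[396.75+380+m[0]/4-391,207.75+150+m[1]/4-202]
        out.append((round(v,2),px,*np.round(studang(f,px),4))); r[max(0,m[1]-16):m[1]+16,max(0,m[0]-16):m[0]+16]=-1
    return out
E
cp pics/last.png pics/ref_stud.png
python3 - <<'E'
import json
L=json.load(open("log.json"))
L["cam"]=[[t,p-.02*(p-.126)/1.27] for t,p in L["cam"]]; json.dump(L,open("log.json","w"))
E
python3 - <<'E'
s=open("step.py").read()
s=s.replace('a,al=angle(f,g);','S=studcam(np.ascontiguousarray(f["img"][:,:,::-1]),f); print(S); S=[q for q in S if abs(q[2]-.262)<.008 and abs(q[3]-g)<.12]; print("lids",angle(f,g)); a,al=(float(S[0][3]),0) if S else (None,0);')
open("step.py","w").write(s)
E
cp cmd.json cmd_b.json; cp log.json log_b.json
python3 step.py 3 0.52 30,15,-20
```

```text
[(0.98, [404.5, 196.5], np.float64(0.2615), np.float64(1.5172)), (0.64, [408.75, 188.25], np.float64(0.2612), np.float64(1.6131)), (0.62, [423.25, 242.5], np.float64(0.3736), np.float64(1.3028)), (0.62, [388.25, 217.75], np.float64(0.2632), np.float64(1.2432))]
lids (np.float64(1.5483495909920058), array([1.555, 1.542]))
cam 1.5172 0 pred 1.5195770558458632
t 6.875 F tray axes [4.93300572 3.85909534] pos tray [-0.14419442  0.0565272 ]
I,c,off [1.1634 2.1213 0.0102] phi,w,d now [1.526 0.382 0.039] min/max d in good zone 0.0391694527623588 0.06792392413139228
plan t 7.05 x -0.145 phi 1.572 w 0.347 d 0.030
plan t 7.17 x -0.145 phi 1.612 w 0.300 d 0.015
plan t 7.30 x -0.145 phi 1.645 w 0.237 d 0.000
[[[0.04, -0.06, -0.0], [0, 0, -0.3], 0], [[0.19, -0.06, -0.0], [0, 0, -0.23], 0], [[0.6, -0.08, -0.0], [0, 0, -0.19], 0]]
```

Request:
carry_out:
  steps:
    - [[0.5,-0.05,0],[0,0,-0.3],0]
    - [[0.5,-0.05,0],[0,0,0],0]
    - [[0.2,-0.1,-0.8],[0,0,0],0]
    - [[0,0,-1],[0,0,0],0]
    - [[0,0,-1],[0,0,0],0]

```text
time_s: 7.55
position: [0.5346, -0.0803, 0.2325]
tcp_rot: [1.363, 2.83, -0.004]
force: [2.0, -0.6, 0.4]
grip_width: -0.0002
gripper_force: 0.0
```

```bash
python3 - <<'E'
from h import *
f=eyes.grab_frame("top"); o=readout.observe(); print(o["time_s"],o["position"],o["force"])
im=np.ascontiguousarray(f["img"][:,:,::-1]); cv2.imwrite("pics/top4.png",im); print(studcam(im,f)[:2])
E
```

```text
7.6 [ 0.53877455 -0.08138152  0.24038317] [1.80358094 0.08421826 4.24804917]
[(0.95, [411.5, 181.25], np.float64(0.2608), np.float64(1.6912)), (0.63, [385.75, 221.25], np.float64(0.2657), np.float64(1.2009))]
```

Request:
carry_out:
  steps:
    - [[0,0,0],[0,0,0],0]
    - [[0,0,0],[0,0,0],0]
    - [[0,0,0],[0,0,0],0]
    - [[0,0,0],[0,0,0],0]
    - [[0,0,0],[0,0,0],0]

```text
time_s: 8.22
position: [0.5347, -0.0801, 0.2303]
tcp_rot: [-1.359, -2.831, 0.001]
force: [-0.6, -0.1, -0.6]
grip_width: 0.0004
gripper_force: 0.0
```

Request:
carry_out:
  steps:
    - [[0,0,0],[0,0,0],0]
    - [[0,0,0],[0,0,0],0]
    - [[0,0,0],[0,0,0],0]
    - [[0,0,0],[0,0,0],0]
    - [[0,0,0],[0,0,0],0]

```text
time_s: 8.85
position: [0.5351, -0.0801, 0.2311]
tcp_rot: [1.36, 2.832, -0.0]
force: [-0.3, -0.1, -0.2]
grip_width: -0.0001
gripper_force: 0.0
```

Request:
carry_out:
  steps:
    - [[0,0,0],[0,0,0],0]
    - [[0,0,0],[0,0,0],0]
    - [[0,0,0],[0,0,0],0]
    - [[0,0,0],[0,0,0],0]
    - [[0,0,0],[0,0,0],0]

```text
time_s: 9.48
position: [0.5351, -0.0801, 0.231]
tcp_rot: [1.36, 2.832, -0.0]
force: [0.0, 0.0, 0.7]
grip_width: -0.0001
gripper_force: 0.0
```

```bash
python3 - <<'E'
from h import *
for _ in range(2):
    f=eyes.grab_frame("top"); o=readout.observe(); print(o["time_s"],o["force"])
    im=np.ascontiguousarray(f["img"][:,:,::-1]); print(studcam(im,f)[:1],angle(f,1.75))
cv2.imwrite("pics/top5.png",im)
E
```

```text
9.525 [ 0.23935747  0.97208133 -0.49959259]
[(0.95, [412.75, 177.5], np.float64(0.2606), np.float64(1.7324))] (np.float64(1.7661800141859834), array([1.774, 1.758]))
9.575 [0.31281919 0.45503662 0.62835783]
[(0.95, [412.75, 177.5], np.float64(0.2606), np.float64(1.7324))] (np.float64(1.7663652574239577), array([1.775, 1.758]))
```

View pics/top5.png

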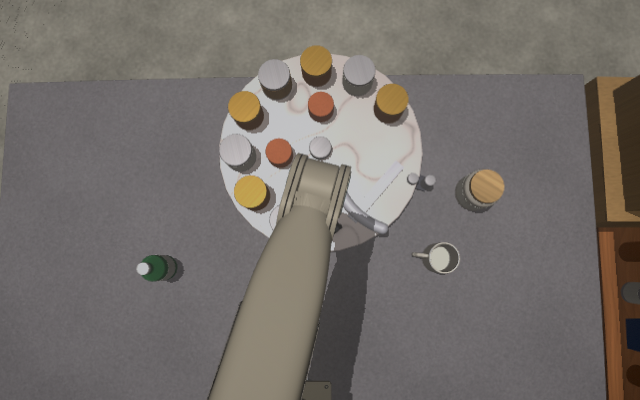

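The tray has come to rest with the stud at (412.8,178) facing the pin at (430,180). It measures about 1.73 by the stud and about 1.75 overall, within tolerance, and nothing is touching it.

```bash
python3 -c "
from bench import ctrl; print(ctrl.hand_in())"
```

```text
the job is handed in; nothing more can be done
None
```

The carousel is parked and the job is handed in: the stud rests facing the pin at a tray angle of about 1.73 by the stud (target 1.75 ± 0.06), after a push of roughly 5.5–6.8 N from the bar's outer to inner end, let go at about 1.57; the mug, bottle and canister were not touched.

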